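# Bleed down a leak-test manifold, section by section

### The arm

A 6-joint arm with a two-finger parallel gripper is mounted at the origin on the work surface. World frame = base frame: x ahead of the robot, y to its left, z up, the work surface at z = 0. Lengths are in m, angles in rad, forces in N, time in s.
With the tool pointing down it reaches from about 0.25 to 0.725 m from the base axis. Payload 4 kg.
Tool frame: the origin (TCP) lies on the centre line of the jaws, within the pads' length; the fingertips stand 11 mm ahead of it and the grasp point (between the pads) lies 8 mm behind it; z points along the fingers, x is the direction in which the jaws open and shut, and the axes are right-handed (so a half turn about z gives the same grasp; the last joint's range is limited). The gripper opens to 85 mm and grips with 20 to 120 N. Pads are 22 mm wide; open, the fingers measure 114 mm over their backs; the gripper's body (76 mm by 85 mm) begins 54 mm behind the grasp point. The pads swing forward as they close: fully open they stand 13 mm farther back than shut.
Start: joints at [1.243, 0.241, 0.005, 1.335, 0, 1.571], TCP at [0.161, 0.473, 0.242] pointing down, gripper open.
Joint ranges: [-2.72, 2.72], [-1.05, 1.87], [-1.09, 1.28], [-1.99, 2.15], [-1.42, 1.44], [-3.14, 3.14]. Speed limits (rad/s): [2.79, 2.79, 3.14, 3.14, 3.14, 3.14].

### API

Orientations are given as a unit quaternion [x, y, z, w].
In Python, from workcell import bot, viewer, order gives the robot as it stands. The module is installed in compiled form; this text tells all that it offers.
- The arm moves only by the tool send_rows, never from a script. Its argument "increments" is a list that holds one entry, the list of rows, each a list of 4 numbers: the shift along the tool's x, y, z in m, then the turn about the tool's z in degrees. A call has exactly 8 rows; each row shifts and turns the pose as measured when the row begins, along the tool's axes as they then stand; what a row does not reach is not made up. A row lasts 1/10 s, in which the tool goes at most 50 mm and 8.59 degrees, less where a joint would pass 70% of its speed; a pose out of reach is approached as far as the arm can. A call is refused whole if a number of a shift passes 0.05 or a number of a turn 8.59, either way. A call with a gripper value outside its range is refused whole. "hand" is the closure, from -1 (fully open) to 1 (shut), so that 0 is half open, set as the call begins (left out, the last holds). The fingers move at their own pace and stop on an object; the grip force is fixed at half the most. Time passes only in rows, so rows that do not move let the fingers close, or fill a call up. It gives the time, the measured TCP pose, the force and the opening at its end, in the units of the state.
- bot.get_obs(): the state, without advancing time (a new reading comes with each control period).
- viewer.camera(name): name is "scene" or "top"; returns a dict with "image" (480x640x3 uint8, red, green, blue), "range_z" (480x640 float32, m along the optical axis (not along the pixel's ray), 0 where there is no reading), "camera_matrix" (3x3 intrinsics, pixels), "dist" ([k1, k2, p1, p2, k3] as OpenCV has them; the pictures are not rectified), "eye" and "rotation" of the camera in the world. Camera axes: x right, y down, z forward; pixel columns grow to the right and rows downward; lengths in m; the calibration is good to about 2 mm. A picture is of the moment at which its call begins.
- order.job_done(): hands the job in, once; it reports no verdict.
The state is a dict: "clock": time; "joint_pos": joint angles; "joint_vel": joint speeds; "tau": joint torques, N m; "eef_pos": TCP position; "tool_rot": TCP orientation; "ft_force": force on the tool from outside, world axes, zero at the start; "ft_torque": the same for the moment, N m; "grip_width": finger opening in m.
Only numpy, scipy, OpenCV 4.12 (cv2) and the standard library are available. Lean on these libraries where they do the work, as an engineer would, in place of code of your own. Each camera call takes 0.05 s, during which the arm holds its last target.

### The job

The leak-test manifold is shut off at the supply, but each of its three sections still holds air. Open its three vent valves by pressing each black mushroom button gently with a fingertip until it is home (it stays down), starting with the one next to the pressure regulator, then the middle one, and last the one next to the gauge, so that no air creeps past an isolator into a section already emptied. Only press: do not pick up, shift or tip the manifold, do not turn the regulator's knob, and leave the loose things around it where they are.

Things in the scene. Friction and masses are not known exactly. Their poses are not given: they have to be found in the camera images.
- manifold: leak-test manifold, loose on rubber feet, 2.5 to 4 kg: base plate 110 x 400 mm, on it in a line along its own y: regulator (at +y), three 40 mm aluminium blocks each with a vent valve on top (y = +75, 0, -75 mm), closed isolators between them, round upright gauge (at -y). Front (dials, outlets): its own -x. Origin: on the bench under the middle valve, z up. Any yaw. Highest point: gauge, 116 mm
- vent_1 (a joint): vent valve 1 (the one next to the regulator, at y = +75 mm of the manifold): travel of its push-pull mushroom button in m, 0 = pulled up (shut), 0.008 = pushed fully home (venting). It has no return spring: it slides vertically against about 4 N of friction on to a firm end stop and stays where it is left
- vent_1_top (a point): top centre of the black mushroom button of vent valve 1 (the one next to the regulator, at y = +75 mm of the manifold). The cap is 34 mm across, 14 mm tall, slightly domed; this point is 115 mm above the bench when up, 107 mm when home, and goes down with the button. Nothing else within 40 mm of its centre reaches as high as the button pushed home
- vent_2 (a joint): vent valve 2 (the middle one, at y = 0 of the manifold): travel of its push-pull mushroom button in m, 0 = pulled up (shut), 0.008 = pushed fully home (venting). It has no return spring: it slides vertically against about 4 N of friction on to a firm end stop and stays where it is left
- vent_2_top (a point): top centre of the black mushroom button of vent valve 2 (the middle one, at y = 0 of the manifold). The cap is 34 mm across, 14 mm tall, slightly domed; this point is 115 mm above the bench when up, 107 mm when home, and goes down with the button. Nothing else within 40 mm of its centre reaches as high as the button pushed home
- vent_3 (a joint): vent valve 3 (the one next to the gauge, at y = -75 mm of the manifold): travel of its push-pull mushroom button in m, 0 = pulled up (shut), 0.008 = pushed fully home (venting). It has no return spring: it slides vertically against about 4 N of friction on to a firm end stop and stays where it is left
- vent_3_top (a point): top centre of the black mushroom button of vent valve 3 (the one next to the gauge, at y = -75 mm of the manifold). The cap is 34 mm across, 14 mm tall, slightly domed; this point is 115 mm above the bench when up, 107 mm when home, and goes down with the button. Nothing else within 40 mm of its centre reaches as high as the button pushed home
- regulator (a point): centre of the flat top of the pressure regulator's black ribbed knob (44 mm across, larger than the vent buttons), 107 mm above the bench, at y = +142 mm of the manifold
- reg_knob (a joint): turn of the regulator's knob in rad, 0 at the start; to be left as it is set
- gauge (a point): top of the round 63 mm gauge that stands upright at the other end, 116 mm above the bench, at y = -150 mm of the manifold
- spare_valve: spare vent valve standing loose on the bench beside the manifold, not part of it: the same 30 mm aluminium body and black mushroom button as on the manifold, 60 mm tall over all; origin at the centre of its underside. Leave it standing
- coupler: brass hose coupling standing on end beside the manifold, 24 mm across, 46 mm tall; origin at the centre of its underside
- wrench: steel spanner 170 mm long, 38 mm wide at the jaw, 8 mm thick, lying flat beside the manifold; origin at its middle on the bench, along its own x
- tape_spool: white plastic spool lying flat beside the manifold, 52 mm across, 16 mm tall; origin at the centre of its underside
- leak_spray: white trigger-spray bottle 60 mm across, 169 mm tall, standing to the left; origin at the centre of its underside
- spare_gauge: loose pressure gauge lying face up on the left, 63 mm across, 31 mm tall, its brass stem along its own x; origin at the centre of its underside
- screwdriver: grey-handled screwdriver 200 mm long, 26 mm thick, lying on the right along its own x; origin at its middle on the bench
- fittings_tray: grey open tray of fittings on the right, 100 x 150 x 35 mm; origin at the centre of its underside

How it is judged:
By the outcome, as a careful person would: the job done as asked, in the order asked, and still so for the second after the job is handed in, with the robot touching nothing.
It also fails if it takes over 42 s, if anything falls off the work surface, if the arm or the gripper's body presses on something with over 40 N, if the wrist force passes 120 N, or if a joint passes its speed limit or range.

## Working session

There is one attempt and no reset: what is moved stays moved. The work goes in short steps, Python scripts to look and compute and a tool call to move; the robot and the scene stay as the last step left them, time stands still between calls to the robot, and variables do not carry over. Pictures are saved under pics/ and viewed, and the job is handed in when it is done.

Besides the shell and the picture viewer there is one more tool, called after "Emit:" in YAML: its name, and indented under it one key for each argument. send_rows: Moves the arm, as the interface text tells. Its arguments: {"type":"object","properties":{"increments":{"type":"array","items":{"type":"array","items":{"type":"array","items":{"type":"number"}}}},"hand":{"type":"number"}},"required":["increments"]}

```bash
mkdir -p pics; python3 - <<'E'
from workcell import bot, viewer, order
import cv2, numpy as np, pickle
o=bot.get_obs()
for k in o: print(k,np.round(o[k],3))
for n in ("scene","top"):
    c=viewer.camera(n); pickle.dump(c,open(f"{n}0.pkl","wb"))
    cv2.imwrite(f"pics/{n}0.png",c["image"][:,:,::-1]); print(n,c["camera_matrix"],c["dist"],c["eye"],c["rotation"])
E
```

```text
clock 0.0
joint_pos [ 1.243  0.241  0.004  1.335 -0.     1.571]
joint_vel [-0.001  0.002  0.    -0.     0.001 -0.001]
tau [-1.0000e-03 -3.7232e+01  2.5241e+01  1.7000e-02 -0.0000e+00  0.0000e+00]
eef_pos [0.161 0.473 0.241]
tool_rot [ 0.813  0.582 -0.001  0.001]
ft_force [-0.932 -0.099  0.993]
ft_torque [ 0.009 -0.018  0.027]
grip_width 0.085
scene [[547.1210642    0.         314.33964912]
 [  0.         547.1210642  228.13464703]
 [  0.           0.           1.        ]] [-0.11722228  0.          0.          0.          0.        ] [1.05033866 0.68604768 1.53915012] [ 0.31021309  0.91462485 -0.24727036 -0.07801659]
top [[496.24173323   0.         319.15435979]
 [  0.         496.24173323 237.68482293]
 [  0.           0.           1.        ]] [0.01122927 0.         0.         0.         0.        ] [ 0.42494534 -0.01176021  1.36260211] [ 0.70806337 -0.70518816  0.02508963 -0.02695242]
```

View pics/scene0.png

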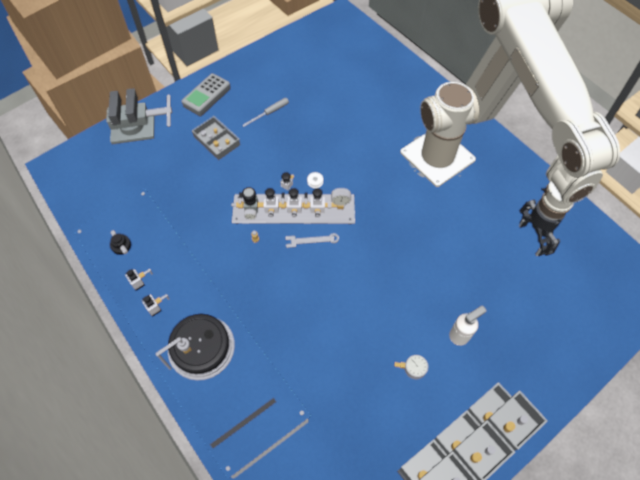

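View pics/top0.png

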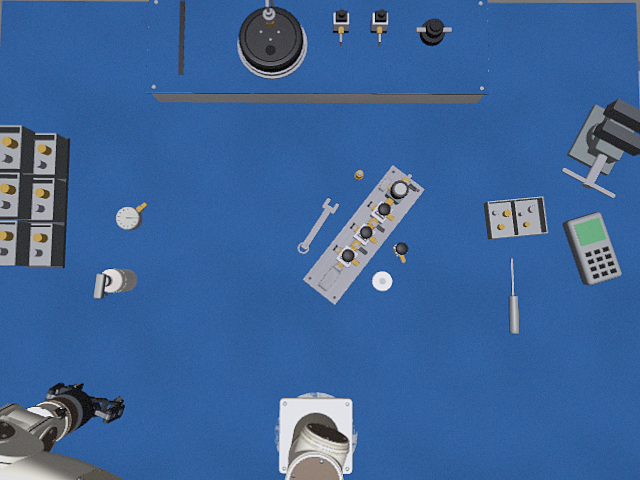

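The top view shows the regulator knob at about (400,187), the vent buttons at about (384,209), (365,232) and (347,255), and the gauge at about (328,278). The separate black button at (401,249) is the loose spare valve. Next I'll measure them.

```bash
cat > h.py <<'E'
import cv2, numpy as np
from scipy.spatial.transform import Rotation as R
def ray(c,uv):
    p=cv2.undistortPoints(np.float64([[uv]]),c["camera_matrix"],c["dist"])[0,0]
    return R.from_quat(c["rotation"]).as_matrix()@np.r_[p,1]
def onz(c,uv,z):
    d=ray(c,uv); e=np.array(c["eye"]); return e+d*(z-e[2])/d[2]
def atd(c,uv,depth): return np.array(c["eye"])+ray(c,uv)*depth
def world(c,mask_uv):
    return np.array([atd(c,(u,v),c["range_z"][v,u]) for u,v in mask_uv])
E
python3 - <<'E'
import pickle,cv2,numpy as np
from h import *
for n,box in (("top",(290,150,440,320)),("scene",(220,165,370,260))):
    c=pickle.load(open(n+"0.pkl","rb")); im=c["image"]
    print(n,R.from_quat(c["rotation"]).as_matrix()[:,2])
    x0,y0,x1,y1=box
    m=np.zeros(im.shape[:2],np.uint8); m[y0:y1,x0:x1]=(im[y0:y1,x0:x1].max(2)<75)*255
    k,l,s,ce=cv2.connectedComponentsWithStats(m)
    for i in range(1,k):
        if s[i,4]<25: continue
        vs,us=np.where(l==i); P=world(c,zip(us,vs)); zt=np.percentile(P[:,2],90)
        T=P[(P[:,2]>zt-.012)]
        print(s[i],ce[i].round(1),"ztop",zt.round(4),"xy top mid",((T.min(0)+T.max(0))/2).round(4),np.ptp(T,0).round(3),onz(c,ce[i],.112).round(4))
    cv2.imwrite(f"pics/{n}crop.png",cv2.resize(im[y0:y1,x0:x1,::-1],None,fx=3.5,fy=3.5,interpolation=cv2.INTER_CUBIC)[:600])
E
```

```text
top [ 0.07354316  0.00278222 -0.99728815]
[390 184  17  15  61] [395.  193.8] ztop 0.1088 xy top mid [ 0.6387 -0.2113  0.1041] [0.033 0.038 0.013] [ 0.6299 -0.2007  0.112 ]
[378 203  12  13  69] [384.3 208.9] ztop 0.1175 xy top mid [ 0.5906 -0.1714  0.1136] [0.03  0.028 0.013] [ 0.5909 -0.1733  0.112 ]
[360 227  12  12  71] [366.3 232.4] ztop 0.1169 xy top mid [ 0.5308 -0.1254  0.1141] [0.028 0.028 0.014] [ 0.5312 -0.1273  0.112 ]
[396 243  12  12  76] [401.8 248.4] ztop 0.0628 xy top mid [ 0.4936 -0.2248  0.0588] [0.029 0.03  0.014] [ 0.4909 -0.2168  0.112 ]
[342 250  12  12  68] [347.9 255.6] ztop 0.1171 xy top mid [ 0.4724 -0.0799  0.1131] [0.028 0.028 0.012] [ 0.4721 -0.0809  0.112 ]
scene [-0.29612482 -0.4039157  -0.86554156]
[282 173   8   9  49] [285.6 176.9] ztop 0.0643 xy top mid [ 0.4992 -0.2213  0.0599] [0.023 0.029 0.014] [ 0.5202 -0.1863  0.112 ]
[266 189   8   9  53] [269.5 192.9] ztop 0.1176 xy top mid [ 0.5966 -0.1674  0.1154] [0.025 0.032 0.018] [ 0.596  -0.1673  0.112 ]
[290 189   8   9  52] [293.4 192.9] ztop 0.1162 xy top mid [ 0.5364 -0.1234  0.1142] [0.024 0.024 0.017] [ 0.5367 -0.1214  0.112 ]
[313 189   9   9  54] [317.1 193. ] ztop 0.1171 xy top mid [ 0.4779 -0.0766  0.1128] [0.026 0.031 0.015] [ 0.4783 -0.0759  0.112 ]
[240 193  16  12 103] [248.9 199. ] ztop 0.1069 xy top mid [ 0.6508 -0.2064  0.1036] [0.038 0.034 0.017] [ 0.6601 -0.1883  0.112 ]
```

View pics/topcrop.png

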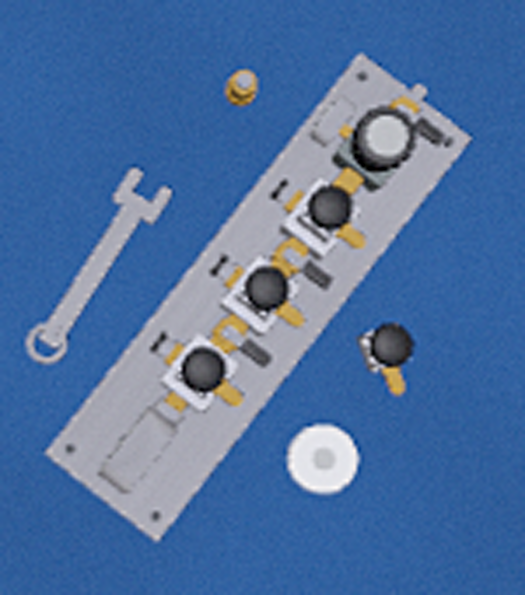

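View pics/scenecrop.png

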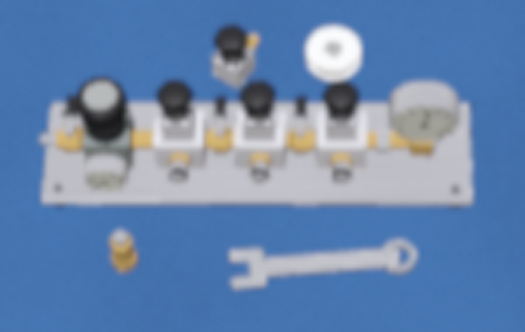

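The two views agree to about 5 mm, and the button spacing comes out at 75 mm with heights of about 115 mm, as specified. The averaged positions are v1 (0.593,-0.170), v2 (0.534,-0.124) and v3 (0.475,-0.078). I'll close the fingers and move over to v1. The current yaw already puts the jaw axis across the manifold.

Emit:
send_rows:
  hand: 1
  increments:
    - [[-0.029,0.038,0,0],[-0.029,0.038,0,0],[-0.029,0.038,0,0],[-0.029,0.038,0,0],[-0.029,0.038,0,0],[-0.029,0.038,0,0],[-0.029,0.038,0,0],[-0.029,0.038,0,0]]

```text
clock: 0.9
eef_pos: [0.378, 0.1494, 0.2381]
tool_rot: [0.808, 0.589, -0.003, 0.001]
ft_force: [1.5, 1.2, -0.9]
grip_width: -0.0005
```

Emit:
send_rows:
  increments:
    - [[-0.034,0.043,0,0],[-0.034,0.043,0.005,0],[-0.034,0.043,0.01,0],[-0.034,0.043,0.01,0],[-0.034,0.043,0.01,0],[-0.034,0.043,0.01,0],[-0.025,0.03,0.005,0],[-0.01,0.012,0,0]]

```text
clock: 1.7
eef_pos: [0.5708, -0.1509, 0.1897]
tool_rot: [0.81, 0.586, -0.003, -0.001]
ft_force: [-0.1, -0.2, 0.3]
grip_width: 0.0
```

Emit:
send_rows:
  increments:
    - [[-0.004,0.01,0,0],[-0.004,0.01,0.01,0],[-0.003,0.006,0.01,0],[-0.001,0.003,0.01,0],[0,0,0.01,0],[0,0,0.004,0],[0,0,0,0],[0,0,0,0]]

```text
clock: 2.5
eef_pos: [0.5927, -0.1729, 0.1364]
tool_rot: [0.811, 0.585, -0.006, -0.005]
ft_force: [-0.1, 0.3, 0.3]
grip_width: -0.0
```

```bash
python3 - <<'E'
from workcell import bot, viewer
import cv2, numpy as np, pickle
from h import *
o=bot.get_obs(); print(o["clock"],o["eef_pos"],o["ft_force"],o["tool_rot"])
out=[]
for n,(x0,y0,x1,y1) in (("top",(330,160,440,270)),("scene",(220,140,330,250))):
    c=viewer.camera(n); pickle.dump(c,open(n+"1.pkl","wb")); out.append(cv2.resize(c["image"][y0:y1,x0:x1,::-1],(400,400),interpolation=cv2.INTER_CUBIC))
    # project the assumed v1 top and fingertip
    M=R.from_quat(c["rotation"]).as_matrix()
    for p in ([.5935,-.1705,.115],np.array(o["eef_pos"])-[0,0,.011]):
        q=cv2.projectPoints(np.float64([M.T@(np.array(p)-c["eye"])]),np.zeros(3),np.zeros(3),c["camera_matrix"],c["dist"])[0][0,0]; print(n,q.round(1))
cv2.imwrite("pics/hover1.png",np.hstack(out))
E
```

```text
2.5 [ 0.59271588 -0.17293882  0.13637341] [-0.09364918  0.33590372  0.29099491] [ 0.81092358  0.58510307 -0.00590651 -0.0047384 ]
top [383.4 207.8]
top [384.9 207.5]
scene [269.5 191.3]
scene [269.  188.8]
```

View pics/hover1.png

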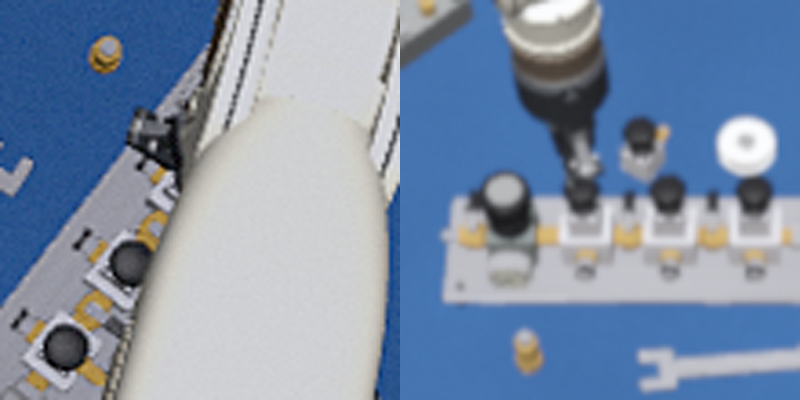

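Tip at about (585,180) of the scene crop is right over button 1's cap, with a gap of about 10 mm. I'll go down slowly.

Emit:
send_rows:
  increments:
    - [[0,0,0.001,0],[0,0,0.001,0],[0,0,0.001,0],[0,0,0.001,0],[0,0,0.001,0],[0,0,0.001,0],[0,0,0.001,0],[0,0,0.001,0]]

```text
clock: 3.4
eef_pos: [0.5941, -0.1733, 0.1305]
tool_rot: [0.811, 0.585, -0.004, -0.003]
ft_force: [0.1, 0.7, -0.3]
grip_width: -0.0
```

Emit:
send_rows:
  increments:
    - [[0,0,0.001,0],[0,0,0.001,0],[0,0,0.001,0],[0,0,0.001,0],[0,0,0.001,0],[0,0,0.001,0],[0,0,0.001,0],[0,0,0.001,0]]

```text
clock: 4.2
eef_pos: [0.594, -0.1734, 0.1237]
tool_rot: [0.811, 0.585, -0.004, -0.002]
ft_force: [-1.9, 0.2, 3.7]
grip_width: 0.0002
```

Contact: 3.7 N, which matches the button's friction, with the button about 2 mm down.

Emit:
send_rows:
  increments:
    - [[0,0,0.001,0],[0,0,0.001,0],[0,0,0.001,0],[0,0,0.001,0],[0,0,0.001,0],[0,0,0.001,0],[0,0,0.001,0],[0,0,0.001,0]]

```text
clock: 5.0
eef_pos: [0.594, -0.1733, 0.118]
tool_rot: [0.811, 0.585, -0.003, -0.001]
ft_force: [-3.4, 2.5, 8.4]
grip_width: -0.0002
```

Emit:
send_rows:
  increments:
    - [[0,0,0.001,0],[0,0,0.001,0],[0,0,0.001,0],[0,0,0.001,0],[0,0,0.001,0],[0,0,0.001,0],[0,0,0.001,0],[0,0,0.001,0]]

```text
clock: 5.8
eef_pos: [0.5939, -0.1733, 0.118]
tool_rot: [0.811, 0.585, -0.002, 0.001]
ft_force: [-3.0, 0.5, 9.2]
grip_width: 0.0006
```

It's stopped at z=0.118 exactly as predicted, with force above friction. I'll give it one slightly firmer push, then lift.

Emit:
send_rows:
  increments:
    - [[0,0,0.002,0],[0,0,0.002,0],[0,0,0.002,0],[0,0,0.002,0],[0,0,0,0],[0,0,-0.008,0],[0,0,-0.01,0],[0,0,-0.01,0]]

```text
clock: 6.6
eef_pos: [0.5929, -0.173, 0.145]
tool_rot: [0.811, 0.585, -0.001, 0.001]
ft_force: [0.1, -0.5, 0.1]
grip_width: -0.0002
```

Emit:
send_rows:
  increments:
    - [[0,0,-0.005,0],[0.005,-0.014,0,0],[0.006,-0.015,0,0],[0.006,-0.015,0,0],[0.006,-0.015,0,0],[0.004,-0.01,0,0],[0.001,-0.002,0,0],[0,0,0,0]]

```text
clock: 7.4
eef_pos: [0.536, -0.1237, 0.1544]
tool_rot: [0.811, 0.585, 0.001, 0.005]
ft_force: [0.7, -0.2, -0.3]
grip_width: -0.0001
```

```bash
cat > look.py <<'E'
from workcell import bot, viewer
import cv2, numpy as np, pickle, sys
from h import *
t=sys.argv[1]
o=bot.get_obs(); print(o["clock"],o["eef_pos"],o["ft_force"],o["tool_rot"])
out=[]
for n,(x0,y0,x1,y1) in (("top",(310,160,420,270)),("scene",(230,140,340,250))):
    c=viewer.camera(n); out.append(cv2.resize(c["image"][y0:y1,x0:x1,::-1],(400,400),interpolation=cv2.INTER_CUBIC))
    im=c["image"]; m=(im.max(2)<75).astype(np.uint8)
    k,l,s,ce=cv2.connectedComponentsWithStats(m)
    for i in range(1,k):
        if 40<s[i,4]<150 and x0<ce[i,0]<x1 and y0<ce[i,1]<y1:
            vs,us=np.where(l==i); P=world(c,zip(us,vs)); print(n,s[i],ce[i].round(1),np.percentile(P[:,2],[80,90,95]).round(4))
cv2.imwrite(f"pics/{t}.png",np.hstack(out))
E
python3 look.py hover2
```

```text
7.4 [ 0.53601004 -0.12370183  0.15439598] [ 0.65533334 -0.15404786 -0.27140118] [0.81115174 0.58481504 0.00145061 0.00470289]
top [344 195  19  34  88] [353.9 218.3] [0.5375 0.5513 0.5552]
top [342 250  10  12  47] [345.7 255. ] [0.1163 0.1176 0.1197]
scene [313 189   9   9  54] [317.1 193. ] [0.1161 0.1174 0.1176]
scene [266 190   8   8  42] [269.7 193.5] [0.1093 0.1107 0.111 ]
scene [240 193  16  12 103] [248.9 199. ] [0.1038 0.1074 0.1086]
```

View pics/hover2.png

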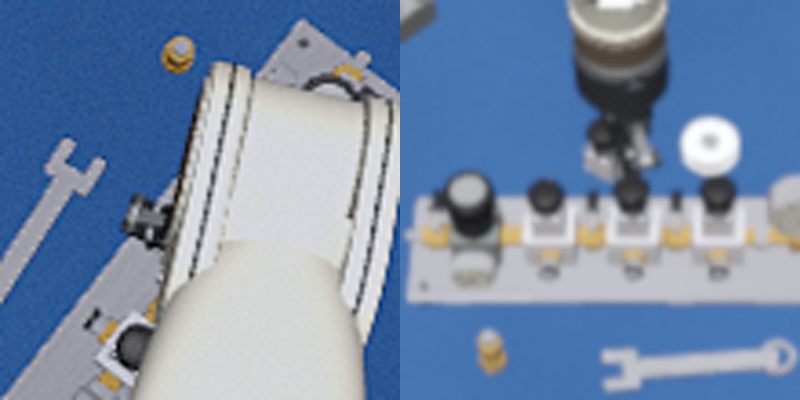

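Vent 1 now reads 7 mm lower (scene crop, about (547,195)), and the manifold hasn't moved. The tip is over button 2 at about (632,180) of the crop. Going down on it.

Emit:
send_rows:
  increments:
    - [[0,0,0.006,0],[0,0.001,0.006,0],[0,0,0.005,0],[0,0,0.002,0],[0,0,0.001,0],[0,0,0.001,0],[0,0,0.001,0],[0,0,0.001,0]]

```text
clock: 8.3
eef_pos: [0.5386, -0.1258, 0.128]
tool_rot: [0.812, 0.584, 0.001, 0.004]
ft_force: [-0.6, 0.6, -0.5]
grip_width: 0.0002
```

Emit:
send_rows:
  increments:
    - [[0,0,0.001,0],[0,0,0.001,0],[0,0,0.001,0],[0,0,0.001,0],[0,0,0.001,0],[0,0,0.001,0],[0,0,0.001,0],[0,0,0.001,0]]

```text
clock: 9.1
eef_pos: [0.5389, -0.1258, 0.1219]
tool_rot: [0.812, 0.584, 0.002, 0.005]
ft_force: [-1.1, 0.1, 3.9]
grip_width: 0.0002
```

Emit:
send_rows:
  increments:
    - [[0,0,0.001,0],[0,0,0.001,0],[0,0,0.001,0],[0,0,0.001,0],[0,0,0.001,0],[0,0,0.001,0],[0,0,0.001,0],[0,0,0.001,0]]

```text
clock: 9.9
eef_pos: [0.5389, -0.1258, 0.118]
tool_rot: [0.812, 0.584, 0.003, 0.006]
ft_force: [-4.4, 0.0, 9.7]
grip_width: -0.0001
```

Emit:
send_rows:
  increments:
    - [[0,0,0.001,0],[0,0,0.001,0],[0,0,0.002,0],[0,0,0.002,0],[0,0,0.002,0],[0,0,0.002,0],[0,0,0.002,0],[0,0,0.002,0]]

```text
clock: 10.7
eef_pos: [0.5389, -0.1258, 0.118]
tool_rot: [0.812, 0.584, 0.006, 0.01]
ft_force: [-6.4, 1.0, 15.0]
grip_width: -0.0002
```

Vent 2 is home: it stopped at 0.118 with 15 N. Lifting and moving to vent 3.

Emit:
send_rows:
  increments:
    - [[0,0,-0.008,0],[0,0,-0.012,0],[0,0,-0.012,0],[0,0,-0.005,0],[0.004,-0.012,0,0],[0.006,-0.016,0,0],[0.006,-0.016,0,0],[0.006,-0.016,0,0]]

```text
clock: 11.5
eef_pos: [0.4906, -0.0862, 0.1566]
tool_rot: [0.812, 0.583, 0.007, 0.012]
ft_force: [-0.7, 1.2, -0.9]
grip_width: -0.0004
```

Emit:
send_rows:
  increments:
    - [[0.003,-0.01,0,0],[0.001,-0.003,0,0],[0,0,0,0],[0,0,0,0],[0,0,0,0],[0,0,0,0],[0,0,0,0],[0,0,0,0]]

```text
clock: 12.3
eef_pos: [0.4804, -0.0784, 0.1567]
tool_rot: [0.812, 0.583, 0.008, 0.012]
ft_force: [0.3, -0.0, -0.4]
grip_width: 0.0003
```

```bash
python3 look.py hover3
```

```text
12.3 [ 0.48037313 -0.07844805  0.15667352] [ 0.31752527 -0.03418524 -0.41921416] [0.81224591 0.58313253 0.00777141 0.0123549 ]
top [390 181  19  18  94] [397.5 191. ] [0.1073 0.1089 0.11  ]
top [378 203  12  13  88] [383.9 209.3] [0.1083 0.1096 0.1099]
top [396 243  12  12  83] [401.9 248.3] [0.0622 0.0627 0.0631]
scene [282 173   8   9  45] [285.7 176.8] [0.062  0.0636 0.0646]
scene [266 190   8   8  42] [269.7 193.5] [0.1078 0.1092 0.1109]
scene [240 193  16  12 103] [248.9 199. ] [0.1053 0.1077 0.1088]
```

View pics/hover3.png

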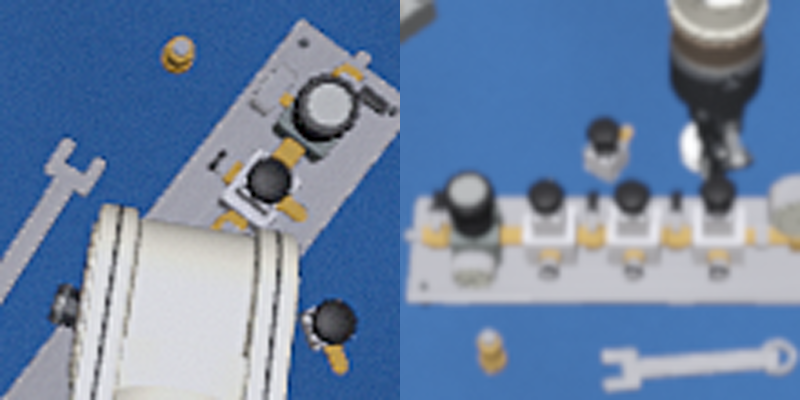

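The tip is over button 3, at about (718,180) of the scene crop. Buttons 1 and 2 are down. Pressing now with a slight correction toward −x.

Emit:
send_rows:
  increments:
    - [[-0.001,-0.003,0.006,0],[-0.001,-0.003,0.006,0],[0,0,0.005,0],[0,0,0.003,0],[0,0,0.001,0],[0,0,0.001,0],[0,0,0.001,0],[0,0,0.001,0]]

```text
clock: 13.2
eef_pos: [0.4736, -0.0786, 0.1299]
tool_rot: [0.812, 0.583, 0.007, 0.012]
ft_force: [0.4, -0.5, 0.7]
grip_width: 0.0002
```

Emit:
send_rows:
  increments:
    - [[0,0,0.001,0],[0,0,0.001,0],[0,0,0.001,0],[0,0,0.001,0],[0,0,0.001,0],[0,0,0.001,0],[0,0,0.001,0],[0,0,0.001,0]]

```text
clock: 14.0
eef_pos: [0.4742, -0.0787, 0.1229]
tool_rot: [0.812, 0.583, 0.008, 0.013]
ft_force: [-2.6, 0.1, 3.4]
grip_width: 0.0002
```

Emit:
send_rows:
  increments:
    - [[0,0,0.001,0],[0,0,0.001,0],[0,0,0.001,0],[0,0,0.001,0],[0,0,0.001,0],[0,0,0.001,0],[0,0,0.001,0],[0,0,0.001,0]]

```text
clock: 14.8
eef_pos: [0.4743, -0.0787, 0.118]
tool_rot: [0.812, 0.583, 0.009, 0.013]
ft_force: [-4.1, 0.6, 11.5]
grip_width: 0.0
```

Emit:
send_rows:
  increments:
    - [[0,0,0.001,0],[0,0,0.001,0],[0,0,0.002,0],[0,0,0.002,0],[0,0,0.002,0],[0,0,0.002,0],[0,0,0.002,0],[0,0,0.002,0]]

```text
clock: 15.6
eef_pos: [0.4742, -0.0787, 0.1179]
tool_rot: [0.812, 0.583, 0.012, 0.016]
ft_force: [-7.3, 0.5, 17.9]
grip_width: -0.0005
```

Emit:
send_rows:
  increments:
    - [[0,0,-0.01,0],[0,0,-0.015,0],[0,0,-0.02,0],[0,0,-0.03,0],[0,0,-0.03,0],[0,0,-0.02,0],[0,0,-0.01,0],[0,0,0,0]]

```text
clock: 16.4
eef_pos: [0.4698, -0.0772, 0.2561]
tool_rot: [0.812, 0.583, 0.011, 0.016]
ft_force: [-0.2, -0.6, -0.8]
grip_width: 0.0
```

Emit:
send_rows:
  increments:
    - [[0.03,-0.02,0,0],[0.04,-0.03,0,0],[0.04,-0.03,0,0],[0.04,-0.02,0,0],[0.04,0,0,0],[0.03,0,0,0],[0.02,0,0,0],[0,0,0,0]]

```text
clock: 17.2
eef_pos: [0.449, 0.1892, 0.2398]
tool_rot: [0.813, 0.581, 0.005, 0.014]
ft_force: [-0.8, -0.8, -0.0]
grip_width: 0.0
```

```bash
python3 look.py end; python3 - <<'E'
from workcell import viewer
import cv2
cv2.imwrite("pics/endtop.png",viewer.camera("top")["image"][:,:,::-1])
E
```

```text
17.2 [0.44900305 0.18923053 0.23978603] [-0.75395513 -0.79118074 -0.04212474] [0.81345647 0.58143672 0.00475352 0.01404689]
top [390 181  26  18 117] [400.  190.2] [0.1081 0.1094 0.1105]
top [378 203  12  13  87] [383.9 209.3] [0.1083 0.1092 0.1114]
top [360 227  12  13  82] [365.8 232.9] [0.1086 0.1103 0.1111]
top [396 243  12  12  86] [401.9 248.4] [0.0622 0.0633 0.0638]
top [341 250  13  12  81] [347.8 255.8] [0.1072 0.1088 0.1112]
scene [282 173   8   9  49] [285.6 176.9] [0.0615 0.0633 0.0666]
scene [266 190   8   8  44] [269.6 193.5] [0.1092 0.1102 0.1112]
scene [290 190   8   8  43] [293.5 193.6] [0.1088 0.1102 0.1114]
scene [240 193  16  12 103] [248.9 199. ] [0.1046 0.1077 0.1086]
```

View pics/end.png

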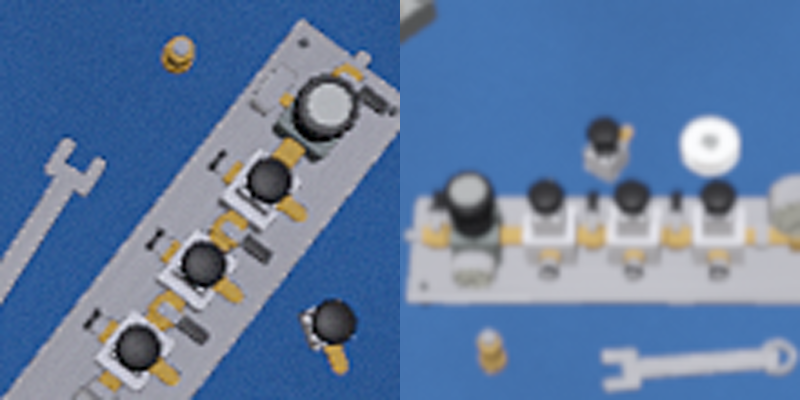

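View pics/endtop.png

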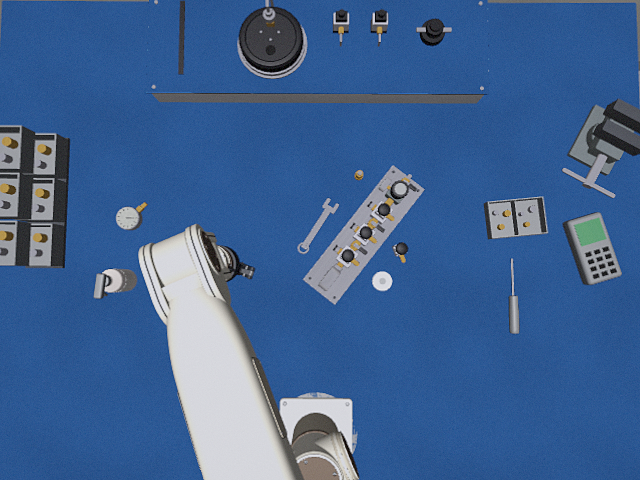

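All three buttons, at (384,209), (366,233) and (348,256) in the top view, read about 7 mm lower than at the start. The manifold and the loose things are at the same pixels as before, and the arm is clear. Handing in.

```bash
python3 -c "
from workcell import order
print(order.job_done())"
```

```text
the job is handed in; nothing more can be done
None
```

I pressed the three vent buttons home with closed fingertips, in order: the one next to the regulator, then the middle one, then the one next to the gauge. The job was handed in at about 17 s, well under the 42 s limit.

- **Pressing:** Each press met about 4 N of friction. Each stopped firmly with the tool at z = 0.118 m, the height expected for a button fully home. I read up to 9 N on button 1, 15 N on button 2 and 18 N on button 3. Button 1 also got a slightly firmer push just before lifting, whose peak force I did not read.
- **Final check:** In the top view all three buttons stand about 7 mm lower than at the start. The depth noise is about 2 mm, so this agrees with the 8 mm travel. The scene view confirms buttons 1 and 2, but my colour mask did not pick out button 3 there.
- **Surroundings:** The manifold, the spare valve and the other loose things sit where they did before, and the arm is clear of everything. The knob's turn is not in the robot's readings, but the arm stayed off it.
- **Disagreement:** The two cameras differed by about 5 mm on button positions, so I used their average, well within the 17 mm radius of the caps.

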